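# Eject a strainer insert and set it on its keyed foot

### The arm

A 6-joint arm with a two-finger parallel gripper is mounted at the origin on the work surface. World frame = base frame: x ahead of the robot, y to its left, z up, the work surface at z = 0. Lengths are in m, angles in rad, forces in N, time in s.
With the tool pointing down it reaches from about 0.35 to 0.775 m from the base axis. Payload 7.3 kg.
Tool frame: the origin (TCP) lies at the very end of the fingers, on their centre line; the grasp point (between the pads) lies 19 mm behind it; x points along the fingers, y is the direction in which the jaws open and shut, and the axes are right-handed (so a half turn about x gives the same grasp; the last joint's range is limited). The gripper opens to 92 mm and grips with 3 to 60 N. Pads are 19 mm wide; open, the fingers measure 130 mm over their backs; the gripper's body (75 mm by 190 mm) begins 47 mm behind the grasp point.
Start: joints at [-1.428, 0.342, 1.524, -0, 1.275, -0.146], TCP at [0.15, -0.503, 0.227] pointing down, gripper open.
Joint ranges: [-2.53, 2.53], [-0.77, 2.02], [0.04, 2.7], [-1, 4.14], [0.28, 2.66], [-3.11, 3.11]. Speed limits (rad/s): [2.57, 2.57, 3.14, 3.14, 3.14, 3.14].

### API

Orientations are given as [roll, pitch, yaw] about the fixed x, y, z axes, in that order (R = Rz(yaw) Ry(pitch) Rx(roll)).
In Python, from cell import observe, vision, job gives the robot as it stands.
- The arm moves only by the tool send_rows, never from a script. Its argument "motion" is a list of rows, each an object with "hand": the opening, from -1 (shut) to 1 (fully open), so that 0 is half open; "slide": the shift along the tool's x, y, z in mm, a list of three; "spin": the turn about the tool's x in rad. In form: [{"hand": hand, "slide": [tx, ty, tz], "spin": spin}, ...]. A call has 1 to 8 rows; each row shifts and turns the pose as measured when the row begins, along the tool's axes as they then stand; what a row does not reach is not made up. A row lasts 1/10 s, in which the tool goes at most 50 mm and 8.59 degrees, less where a joint would pass 70% of its speed; a pose out of reach is approached as far as the arm can. A call with a gripper value outside its range is refused whole. The fingers move at their own pace and stop on an object; "grip_force" is the grip in N (left out, the last holds). Time passes only in rows, so rows that do not move let the fingers close. It gives the time, the measured TCP pose, the force and the opening at its end, in the units of the state.
- observe(): the state, without advancing time (a new reading comes with each control period).
- vision.read_camera(name): name is "side" or "top"; returns a dict with "pixels" (400x640x3 uint8, blue, green, red), "range_z" (400x640 float32, m along the optical axis (not along the pixel's ray), 0 where there is no reading), "fx", "fy", "cx", "cy" (pixels), "world_from_camera" (4x4, takes a point from camera to world coordinates). Camera axes: x right, y down, z forward; pixel columns grow to the right and rows downward; lengths in m; the calibration is good to about 2 mm. A picture is of the moment at which its call begins.
- job.hand_in(): hands the job in, once; it reports no verdict.
Trained networks look in a picture, given as the dict that the camera call returned (one of the last four; its "shot" number tells which), for a name from the list of things; names that differ only in an ending like _2 or _b are one class to them, and where a whole thing is asked for, a point or a joint stands for the part that bears it (a point fixed in the world has none). Each returns a list of dicts, best first, with "conf" (0 to 1); they miss things now and then, are a little off and sometimes report something else, mostly with a low value. They report only what shows in the picture. A call takes as long as a camera call.
- vision.search_frame(picture, thing): "uv" ([column, row] in pixels, amid what is visible of it).
- vision.cut_out(picture, thing): "mask" (400x640 bool, what is visible of it) and "uv" ([column, row] in pixels, amid what is visible of it).
The state is a dict: "time": time; "qpos": joint angles; "qvel": joint speeds; "joint_efforts": joint torques, N m; "tool_pos": TCP position; "tool_rot": TCP orientation; "contact_force": force on the tool from outside, world axes, zero at the start; "torque": the same for the moment, N m; "opening": finger opening in m.
Only numpy, scipy, OpenCV 4.12 (cv2) and the standard library are available. Lean on these libraries where they do the work, as an engineer would, in place of code of your own. Each camera call takes 0.05 s, during which the arm holds its last target.

### The job

The round strainer insert lies loose inside the collar of the ejector stand. Press the stand's lever pad all the way down so that the insert is pushed up out of the collar, take the insert from above, and set it on the canister foot that has a key, turned so that its notch goes over the key and it lies flat and centred on the foot. Let go of it there, and do not knock over or shove aside the plain foot or the tape roll.

Things in the scene. Friction and masses are not known exactly. Their poses are not given: they have to be found in the camera images.
- insert_mid (a point): Centre (half-way up) of the loose strainer insert: an aluminium disc 56 mm in diameter and 30 mm high with dark slots on its top, about 0.14 kg. One notch is cut in its rim through the full height: 14 mm wide, reaching in to 16 mm from the axis. x points from the axis to the notch, z up. At the start its top lies 8 mm below the collar's rim, with 3 mm play all round: it cannot be gripped there.
- collar (a point): Centre of the rim plane of the grey plastic collar on the ejector stand, 128 mm above the bench. The collar is a ring 62 mm inside and 74 mm outside, on a 100 mm square dark steel plate; a ledge at its bottom carries the insert, and a plunger rises through it. The stand is fixed to the bench; y points along the stand from the collar towards the lever pad, 231 mm away horizontally at the start, z up.
- lever_pad (a point): Centre of the top face of the black pad (50 by 44 mm) at the free end of the ejector's lever, 117 mm above the bench at the start. Pressed down 50 mm (to 67 mm) with about 8 to 12 N it raises the plunger; it swings on a level axis 55 mm above the bench, so it also moves 14 mm away from the collar. The lever stays where it is left. x points level across the stand, as the collar's x.
- lever (a joint): Angle of the ejector's lever (rad): 0 at the start, pad up, plunger down; 0.36 with the pad fully down against its stop. Fully down, the plunger has lifted the insert 34 mm: it then stands about 26 mm proud of the collar's rim and 4 mm inside it, and rests there on the plunger.
- foot_top (a point): Centre of the flat top of the keyed canister foot, 30 mm above the bench: a loose steel foot of 0.6 kg, 84 mm wide for its lower 12 mm, then 58 mm wide. A key stands on the top: 10 mm high, 8 mm wide, from 20 to 26 mm from the axis. x points from the axis to the key, z up. Fully seated, the insert rests on this top with its notch over the key.
- plain_foot: A foot of the same shape and size as the keyed one but without a key (origin at the centre of its underside). To be left alone.
- tape_roll: Empty cardboard tape core standing on end, 90 mm wide, 76 mm inside, 48 mm high (origin at the centre of its underside). To be left alone.

How it is judged:
On the way, in this order (a step that is already met when the one before it is completed fails the run):
1. the lever is pressed fully down and the insert stands up out of the collar on the plunger (value of joint lever above 0.31 rad and z of insert_mid in the frame of collar between 0.002 and 0.02 m and horizontal distance between insert_mid and collar below 0.01 m), for 0.2 s.
2. the insert is lifted up clear of the collar (z of insert_mid in the frame of collar above 0.03 m), for 0.1 s.
At the end, for the whole second after the job is handed in: The insert rests, released and still, flat (within 4 degrees) on the keyed foot, which stands on the bench: the insert's centre 12 to 18 mm above the foot's top, within 7 mm of the foot's axis, the notch over the key (within 14 degrees) (z of insert_mid in the frame of foot_top between 0.012 and 0.018 m and horizontal distance between insert_mid and foot_top below 0.007 m and angle between the x axis of insert_mid and the x axis of foot_top, either way round below 0.25 rad and angle between each of insert_mid, foot_top's own z axis and vertical below 0.07 rad and height (world z) of foot_top below 0.034 m and linear speed of insert below 0.02 m/s); the robot touches nothing.
It fails at once if the plain foot or the tape roll is shoved aside by more than 40 mm or knocked over (distance of any of plain_foot, tape_roll from where it was at the start of the episode above 0.04 m or angle between any of plain_foot, tape_roll's own z axis and vertical above 0.5 rad).
It also fails if it takes over 48 s, if anything falls off the work surface, if the arm or the gripper's body presses on something with over 40 N, if the wrist force passes 120 N, or if a joint passes its speed limit or range.

## Working session

There is one attempt and no reset: what is moved stays moved. The work goes in short steps, Python scripts to look and compute and a tool call to move; the robot and the scene stay as the last step left them, time stands still between calls to the robot, and variables do not carry over. Pictures are saved under pics/ and viewed, and the job is handed in when it is done.

Besides the shell and the picture viewer there is one more tool, called after "Request:" as name(argument=value, ...) on one line, values as JSON. send_rows: Moves the arm, as the interface text tells. Its arguments: {"type":"object","properties":{"motion":{"type":"array","items":{"type":"object","properties":{"hand":{"type":"number"},"slide":{"type":"array","items":{"type":"number"}},"spin":{"type":"number"}}}},"grip_force":{"type":"number"}},"required":["motion"]}

```bash
mkdir -p pics; ls; cat > h.py <<'E'
import numpy as np,cv2
from cell import observe,vision,job
from scipy.spatial.transform import Rotation as R
def world(p,uv,z=None):
    T=np.array(p["world_from_camera"]);u,v=uv
    r=np.array([(u-p["cx"])/p["fx"],(v-p["cy"])/p["fy"],1.0])
    if z is None: z_=p["range_z"][int(round(v)),int(round(u))];return T[:3,:3]@(r*z_)+T[:3,3]
    d=T[:3,:3]@r; s=(z-T[2,3])/d[2]; return T[:3,3]+s*d
def cloud(p):
    T=np.array(p["world_from_camera"]);v,u=np.mgrid[0:400,0:640];z=p["range_z"]
    c=np.stack([(u-p["cx"])/p["fx"]*z,(v-p["cy"])/p["fy"]*z,z],-1)
    w=c@T[:3,:3].T+T[:3,3]; w[z<=0]=np.nan; return w
E
python3 - <<'E'
from h import *
s=observe();print({k:np.round(v,3) for k,v in s.items()})
for n in("top","side"):
    p=vision.read_camera(n);cv2.imwrite(f"pics/{n}0.png",p["pixels"]);print(n,np.round(p["world_from_camera"],3),p["fx"])
    np.savez(f"{n}0.npz",**{k:p[k] for k in("pixels","range_z","fx","fy","cx","cy","world_from_camera")})
    for t in("insert_mid","collar","lever_pad","lever","foot_top","plain_foot","tape_roll"):
        try:
            print(t,[(np.round(d["uv"]),round(d["conf"],2),np.round(world(p,d["uv"]),3)) for d in vision.search_frame(p,t)[:3]])
        except Exception as e: print(t,e)
E
```

```text
pics
{'time': np.float64(0.0), 'qpos': array([-1.428,  0.343,  1.525,  0.   ,  1.275, -0.146]), 'qvel': array([-0.002,  0.001, -0.002,  0.001, -0.003, -0.001]), 'joint_efforts': array([  0.   , -43.124, -24.422,   0.072,   0.056,  -0.   ]), 'tool_pos': array([ 0.149, -0.503,  0.226]), 'tool_rot': array([-1.732,  1.569,  1.698]), 'contact_force': array([ 0.666, -0.674,  0.712]), 'torque': array([ 0.   , -0.009, -0.038]), 'opening': np.float64(0.092)}
top [[ 0.009 -0.994  0.112  0.394]
 [-1.    -0.011 -0.016  0.009]
 [ 0.017 -0.112 -0.994  1.23 ]
 [ 0.     0.     0.     1.   ]] 443.5968094557145
insert_mid [(array([273., 194.]), 0.72, array([0.533, 0.112, 0.12 ]))]
collar [(array([255., 193.]), 0.71, array([0.544, 0.168, 0.058])), (array([432., 203.]), 0.33, array([ 0.525, -0.31 ,  0.034]))]
lever_pad [(array([197., 187.]), 0.93, array([0.555, 0.316, 0.082])), (array([369., 178.]), 0.27, array([ 0.591, -0.141,  0.032]))]
lever [(array([200., 188.]), 0.81, array([0.563, 0.327, 0.002]))]
foot_top [(array([432., 203.]), 0.98, array([ 0.524, -0.313,  0.034]))]
plain_foot [(array([371., 176.]), 0.93, array([ 0.599, -0.146,  0.031]))]
tape_roll [(array([392., 226.]), 0.9, array([ 0.464, -0.209,  0.   ]))]
side [[-0.977 -0.115  0.18   0.359]
 [-0.214  0.519 -0.828  0.817]
 [ 0.002 -0.847 -0.531  0.639]
 [ 0.     0.     0.     1.   ]] 503.44235230704015
insert_mid [(array([314., 224.]), 0.82, array([0.526, 0.104, 0.122])), (array([372., 195.]), 0.6, array([ 0.449, -0.133,  0.05 ]))]
collar [(array([298., 284.]), 0.9, array([0.535, 0.188, 0.051]))]
lever_pad [(array([266., 311.]), 0.81, array([0.547, 0.32 , 0.115]))]
lever [(array([262., 310.]), 0.92, array([0.553, 0.32 , 0.115]))]
foot_top [(array([352., 167.]), 0.62, array([ 0.518, -0.292,  0.026]))]
plain_foot [(array([305., 202.]), 0.66, array([ 0.598, -0.114,  0.022]))]
tape_roll [(array([374., 197.]), 0.59, array([ 0.445, -0.131,  0.045]))]
```

```bash
python3 - <<'E'
import cv2
a=cv2.imread("pics/top0.png")
c=a[120:270,160:480];cv2.imwrite("pics/top0z.png",cv2.resize(c,None,fx=2.5,fy=2.5,interpolation=cv2.INTER_CUBIC))
E
```

```text
(no output)
```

View pics/top0z.png

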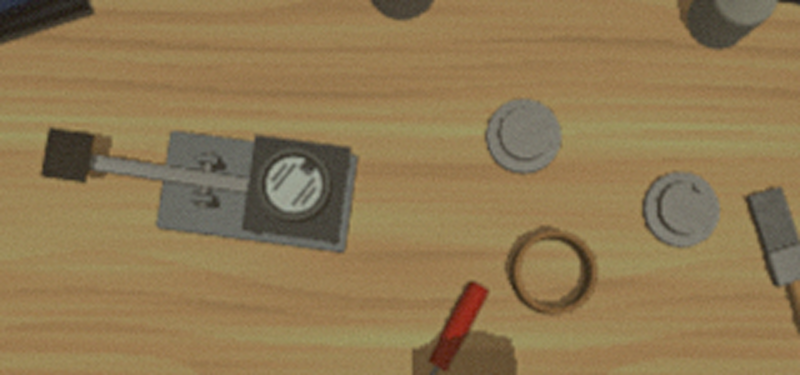

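View pics/side0.png

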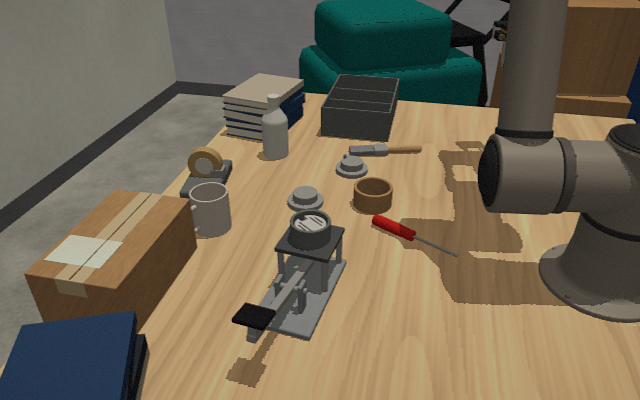

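```bash
python3 - <<'E'
from h import *
p=dict(np.load("top0.npz"));a=p["pixels"]
def crop(u0,v0,u1,v1,n,f):
    cv2.imwrite(n,cv2.resize(a[v0:v1,u0:u1],None,fx=f,fy=f,interpolation=cv2.INTER_CUBIC))
L=cv2.resize(a[170:215,255:305],None,fx=8,fy=8,interpolation=cv2.INTER_CUBIC)
K=cv2.resize(a[181:226,408:458],None,fx=8,fy=8,interpolation=cv2.INTER_CUBIC)
cv2.imwrite("pics/lk.png",np.hstack([L,K]))
W=cloud(p);
for n,uv,z0,z1,r in(("pad",(188,182),.10,.125,.05),("collar",(278,194),.121,.135,.05),("foot",(432,203),.026,.034,.05),("plain",(369,174),.026,.034,.05),("tape",(380,228),.04,.055,.06)):
    c=world(p,uv,(z0+z1)/2)
    m=(np.hypot(W[...,0]-c[0],W[...,1]-c[1])<r)&(W[...,2]>z0)&(W[...,2]<z1)
    q=W[m]; pts=q[:,:2].astype(np.float32);mr=cv2.minEnclosingCircle(pts);rc=cv2.minAreaRect(pts*1000)
    print(n,len(q),"mean",q.mean(0).round(4),"circ",np.round(mr[0],4),round(mr[1],4),"rect",np.round(rc[0],1),np.round(rc[1],1),round(rc[2],1), "medz",np.median(q[:,2]).round(4))
E
```

```text
pad 355 mean [0.5638 0.3314 0.1176] circ [0.5642 0.3314] 0.0306 rect [564.4 332.2] [43.5 50.4] 82.4 medz 0.1178
collar 374 mean [0.5356 0.1031 0.1256] circ [0.5362 0.1028] 0.037 rect [535.8 102.9] [71.5 70.5] 0.5 medz 0.125
foot 306 mean [ 0.5267 -0.3178  0.0304] circ [ 0.5276 -0.3185] 0.029 rect [ 527.1 -318.7] [55.7 56.1] 44.2 medz 0.0304
plain 302 mean [ 0.6076 -0.1428  0.0304] circ [ 0.6077 -0.1435] 0.0291 rect [ 607.4 -143. ] [55.4 54.3] 89.5 medz 0.0304
tape 274 mean [ 0.455  -0.1728  0.0481] circ [ 0.4546 -0.1729] 0.0451 rect [ 454.5 -172.3] [86.6 85.6] 89.7 medz 0.0481
```

View pics/lk.png

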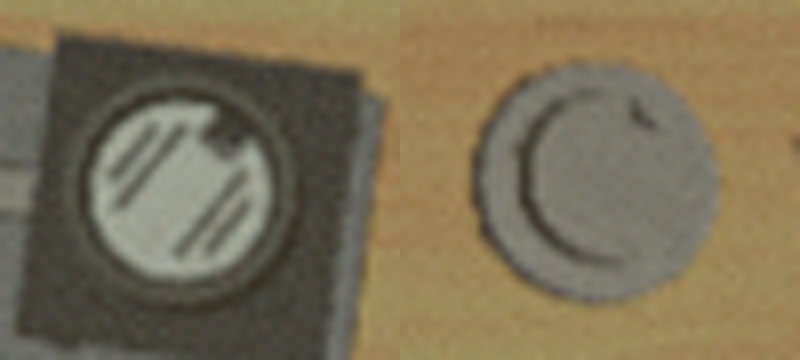

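```bash
cat >> h.py <<'E'
def pose():
    s=observe();M=R.from_euler("xyz",s["tool_rot"]).as_matrix();return np.array(s["tool_pos"]),M,s
def rel(target,yang=None):
    t,M,s=pose();d=M.T@(np.array(target)-t)*1000
    print("tcp",t.round(4),"slide",d.round(1),"yang",np.degrees(np.arctan2(M[1,1],M[0,1])).round(2),"q6",s["qpos"].round(3),"F",s["contact_force"].round(1))
    print("M",M.round(3).tolist())
    return d
E
python3 - <<'E'
from h import *
for t in((.5,-.1,.2),(.564,.3314,.13)): rel(t)
p=dict(np.load("top0.npz"));W=cloud(p);T=np.array(p["world_from_camera"])
def proj(x):
    c=T[:3,:3].T@(np.array(x)-T[:3,3]);return np.array([c[0]/c[2]*p["fx"]+p["cx"],c[1]/c[2]*p["fy"]+p["cy"]])
c=np.array([.5273,-.3184])
print("foot px zoom",(proj([*c,.03])-[408,181])*8+[404,4])
for zz in(.033,.035,.037):
    m=(np.hypot(*(W[...,:2]-c).transpose(2,0,1))<.04)&(W[...,2]>zz)
    q=W[m];d=q[:,:2].mean(0)-c;print(zz,len(q),q.mean(0).round(4),np.degrees(np.arctan2(d[1],d[0])),np.hypot(*d))
# model fit: for angle, project key outline and report px
for ang in(-30,-40,-50):
  a=np.radians(ang);print(ang,(proj([*(c+.023*np.array([np.cos(a),np.sin(a)])),.04])-[408,181])*8+[404,4])
c=np.array([.536,.103])
m=(np.hypot(*(W[...,:2]-c).transpose(2,0,1))<.028)
q=W[m];print(np.percentile(q[:,2],[5,20,50,80]))
k=q[q[:,2]<.113];d=k[:,:2].mean(0)-c;print(len(k),np.degrees(np.arctan2(d[1],d[0])))
E
```

```text
tcp [ 0.1495 -0.5033  0.2268] slide [  26.7 -286.8 -450.8] yang -73.45 q6 [-1.428  0.342  1.524 -0.     1.275 -0.146] F [ 0.8 -0.2  0.7]
M [[0.0, 0.285, -0.959], [-0.0, -0.959, -0.285], [-1.0, 0.0, 0.0]]
tcp [ 0.1495 -0.5033  0.2268] slide [  96.6 -682.1 -635. ] yang -73.45 q6 [-1.428  0.342  1.524 -0.     1.275 -0.146] F [ 0.8 -0.2  0.7]
M [[0.0, 0.285, -0.959], [-0.0, -0.959, -0.285], [-1.0, 0.0, 0.0]]
foot px zoom [613.3062686  173.12427837]
0.033 62 [ 0.5292 -0.3203  0.0352] -44.34347048916676 0.002695213237920896
0.035 19 [ 0.5348 -0.3231  0.038 ] -32.1937893875591 0.008844790942746743
0.037 11 [ 0.5432 -0.3274  0.0395] -29.468231847223052 0.01820662364164909
-30 [653.80764578 112.00963445]
-40 [663.58095092 118.83405922]
-50 [672.07456091 127.21216957]
[0.11025741 0.11851059 0.12049842 0.12228108]
22 -51.224968824320555
```

```bash
cat >> h.py <<'E'
def plan(target,yang,n,hand):
    t,M,s=pose();y0=np.degrees(np.arctan2(M[1,1],M[0,1]));dy=(yang-y0+180)%360-180
    step=(np.array(target)-t)/n*1000
    M=M.copy()
    sp=-np.radians(dy)/n
    for i in range(n):
        d=M.T@step
        print('{"hand":%g,"slide":[%.1f,%.1f,%.1f],"spin":%.3f},'%(hand,*d,sp))
        M=M@R.from_rotvec([sp,0,0]).as_matrix()
    print("norm",np.linalg.norm(step),"dy",dy)
E
python3 -c "
from h import *
plan((.48,-.15,.2),-10,8,-1)"
```

```text
{"hand":-1,"slide":[3.3,-30.6,-52.2],"spin":-0.138},
{"hand":-1,"slide":[3.3,-23.1,-55.9],"spin":-0.138},
{"hand":-1,"slide":[3.3,-15.1,-58.5],"spin":-0.138},
{"hand":-1,"slide":[3.3,-6.9,-60.1],"spin":-0.138},
{"hand":-1,"slide":[3.3,1.4,-60.5],"spin":-0.138},
{"hand":-1,"slide":[3.3,9.8,-59.7],"spin":-0.138},
{"hand":-1,"slide":[3.3,17.9,-57.8],"spin":-0.138},
{"hand":-1,"slide":[3.3,25.7,-54.7],"spin":-0.138},
norm 60.56020714624959 dy 63.450833431914106
```

Request:
send_rows(motion=[{"hand": -1,"slide": [2,-22,-38],"spin": -0.138},{"hand": -1,"slide": [2,-17,-41],"spin": -0.138},{"hand": -1,"slide": [2,-11,-43],"spin": -0.138},{"hand": -1,"slide": [2,-5,-44],"spin": -0.138},{"hand": -1,"slide": [2,1,-45],"spin": -0.138},{"hand": -1,"slide": [2,7,-44],"spin": -0.138},{"hand": -1,"slide": [2,13,-43],"spin": -0.138},{"hand": -1,"slide": [2,19,-40],"spin": -0.138}])

```text
time: 1.6
tool_pos: [0.3942, -0.2362, 0.2101]
tool_rot: [0.508, 1.565, -1.209]
contact_force: [1.2, -0.9, -1.0]
opening: 0.0322
```

```bash
python3 -c "
from h import *
rel((.564,.33,.15));plan((.54,.15,.2),45,8,-1)"
```

```text
tcp [ 0.3942 -0.2362  0.2101] slide [  57.5   85.2 -585.2] yang -8.39 q6 [-0.705  0.236  1.724 -0.003  1.177 -0.558] F [ 1.2 -0.9 -1. ]
M [[0.002, 0.989, -0.146], [-0.005, -0.146, -0.989], [-1.0, 0.003, 0.005]]
{"hand":-1,"slide":[1.0,11.0,-50.4],"spin":-0.116},
{"hand":-1,"slide":[1.0,16.8,-48.8],"spin":-0.116},
{"hand":-1,"slide":[1.0,22.3,-46.5],"spin":-0.116},
{"hand":-1,"slide":[1.0,27.6,-43.6],"spin":-0.116},
{"hand":-1,"slide":[1.0,32.5,-40.1],"spin":-0.116},
{"hand":-1,"slide":[1.0,36.9,-36.1],"spin":-0.116},
{"hand":-1,"slide":[1.0,40.8,-31.5],"spin":-0.116},
{"hand":-1,"slide":[1.0,44.2,-26.6],"spin":-0.116},
norm 51.61648149795853 dy 53.391059480771844
```

Request:
send_rows(motion=[{"hand": -1,"slide": [1,10,-48],"spin": -0.116},{"hand": -1,"slide": [1,16,-46],"spin": -0.116},{"hand": -1,"slide": [1,21,-44],"spin": -0.116},{"hand": -1,"slide": [1,26,-42],"spin": -0.116},{"hand": -1,"slide": [1,31,-38],"spin": -0.116},{"hand": -1,"slide": [1,35,-35],"spin": -0.116},{"hand": -1,"slide": [1,39,-30],"spin": -0.116},{"hand": -1,"slide": [1,42,-25],"spin": -0.116}])

```text
time: 2.4
tool_pos: [0.529, 0.1406, 0.2015]
tool_rot: [0.002, 1.56, -0.748]
contact_force: [0.5, -0.8, 0.4]
opening: 0.0003
```

```bash
python3 -c "
from h import *
rel((.564,.33,.15));plan((.565,.333,.14),45,6,-1)"
```

```text
tcp [0.529  0.1406 0.2015] slide [  50.4  162.5 -103.9] yang 47.07 q6 [ 0.124  0.401  1.508 -0.008  1.227 -0.694] F [ 0.5 -0.8  0.4]
M [[0.008, 0.681, 0.732], [-0.007, 0.732, -0.681], [-1.0, 0.0, 0.01]]
{"hand":-1,"slide":[10.1,27.6,-17.5],"spin":0.006},
{"hand":-1,"slide":[10.1,27.5,-17.7],"spin":0.006},
{"hand":-1,"slide":[10.1,27.4,-17.9],"spin":0.006},
{"hand":-1,"slide":[10.1,27.2,-18.0],"spin":0.006},
{"hand":-1,"slide":[10.1,27.1,-18.2],"spin":0.006},
{"hand":-1,"slide":[10.1,27.0,-18.4],"spin":0.006},
norm 34.195093079151256 dy -2.0689846094646214
```

Request:
send_rows(motion=[{"hand": -1,"slide": [8,28,-18],"spin": 0},{"hand": -1,"slide": [8,28,-18],"spin": 0},{"hand": -1,"slide": [8,28,-18],"spin": 0},{"hand": -1,"slide": [9,28,-18],"spin": 0},{"hand": -1,"slide": [10,27,-18],"spin": 0},{"hand": -1,"slide": [10,27,-18],"spin": 0},{"hand": -1,"slide": [0,0,0],"spin": 0}])

```text
time: 3.1
tool_pos: [0.5635, 0.3507, 0.1443]
tool_rot: [0.21, 1.559, -0.528]
contact_force: [-0.5, 0.2, -1.1]
opening: 0.0006
```

```bash
python3 -c "
from h import *
rel((.565,.333,.12));rel((.567,.345,.066))"
```

```text
tcp [0.5635 0.3507 0.1443] slide [ 24.4 -12.2  12.7] yang 47.71 q6 [ 0.446  0.66   1.221 -0.01   1.254 -0.384] F [-0.5  0.2 -1.1]
M [[0.01, 0.673, 0.74], [-0.006, 0.74, -0.673], [-1.0, 0.002, 0.011]]
tcp [0.5635 0.3507 0.1443] slide [78.4 -2.1  5.5] yang 47.71 q6 [ 0.446  0.66   1.221 -0.01   1.254 -0.384] F [-0.5  0.2 -1.1]
M [[0.01, 0.673, 0.74], [-0.006, 0.74, -0.673], [-1.0, 0.002, 0.011]]
```

Request:
send_rows(motion=[{"hand": -1,"slide": [8,-9,9],"spin": 0},{"hand": -1,"slide": [10,-3,3],"spin": 0},{"hand": -1,"slide": [10,0,0],"spin": 0},{"hand": -1,"slide": [10,0,0],"spin": 0},{"hand": -1,"slide": [10,2,-2],"spin": 0}])

```text
time: 3.6
tool_pos: [0.567, 0.3341, 0.0995]
tool_rot: [0.857, 1.553, 0.115]
contact_force: [-4.8, 1.3, 11.0]
opening: 0.0002
```

```bash
python3 -c "
from h import *
rel((.567,.347,.066))"
```

```text
tcp [0.567  0.3341 0.0995] slide [33.5  9.  -9.1] yang 47.48 q6 [ 0.419  0.686  1.304 -0.006  1.134 -0.407] F [-4.8  1.3 11. ]
M [[0.018, 0.676, 0.737], [0.002, 0.737, -0.676], [-1.0, 0.013, 0.012]]
```

Request:
send_rows(motion=[{"hand": -1,"slide": [10,3,-3],"spin": 0},{"hand": -1,"slide": [10,3,-3],"spin": 0},{"hand": -1,"slide": [10,3,-3],"spin": 0},{"hand": -1,"slide": [6,0,0],"spin": 0},{"hand": -1,"slide": [5,0,0],"spin": 0}])

```text
time: 4.1
tool_pos: [0.5689, 0.3421, 0.0679]
tool_rot: [0.993, 1.546, 0.242]
contact_force: [-19.0, -2.7, 46.3]
opening: 0.0005
```

```bash
python3 -c "
from h import *
rel((.567,.347,.066))"
```

```text
tcp [0.5689 0.3421 0.0679] slide [ 1.8  2.3 -4.8] yang 47.0 q6 [ 0.428  0.726  1.322 -0.005  1.069 -0.389] F [-19.   -2.7  46.3]
M [[0.024, 0.682, 0.731], [0.006, 0.731, -0.682], [-1.0, 0.021, 0.014]]
```

Request:
send_rows(motion=[{"hand": -1,"slide": [-8,0,0],"spin": 0},{"hand": -1,"slide": [-30,0,0],"spin": 0},{"hand": -1,"slide": [-45,0,0],"spin": 0},{"hand": 1,"slide": [-45,0,0],"spin": 0},{"hand": 1,"slide": [-30,0,0],"spin": 0},{"hand": 1,"slide": [0,0,0],"spin": 0}])

```text
time: 4.7
tool_pos: [0.5655, 0.3329, 0.2318]
tool_rot: [0.98, 1.547, 0.219]
contact_force: [-0.7, -0.3, -0.1]
opening: 0.0199
```

```bash
python3 - <<'E'
from h import *
rel((.536,.103,.2))
p=vision.read_camera("top");a=p["pixels"]
np.savez("top1.npz",**{k:p[k] for k in("pixels","range_z","fx","fy","cx","cy","world_from_camera")})
q=vision.read_camera("side");np.savez("side1.npz",**{k:q[k] for k in("pixels","range_z","fx","fy","cx","cy","world_from_camera")})
L=cv2.resize(a[165:215,170:310],None,fx=5.5,fy=5.5,interpolation=cv2.INTER_CUBIC)
S=cv2.resize(q["pixels"][130:330,220:420],None,fx=3,fy=3,interpolation=cv2.INTER_CUBIC)
cv2.imwrite("pics/t1.png",L);cv2.imwrite("pics/s1.png",S)
W=cloud(p)
for n,c,z0,z1,r in(("ins",(.536,.103),.145,.17,.04),("pad",(.57,.347),.055,.08,.04)):
    m=(np.hypot(W[...,0]-c[0],W[...,1]-c[1])<r)&(W[...,2]>z0)&(W[...,2]<z1);k=W[m]
    if len(k):print(n,len(k),k.mean(0).round(4),np.round(cv2.minEnclosingCircle(k[:,:2].astype(np.float32)),4) if 0 else cv2.minEnclosingCircle(k[:,:2].astype(np.float32)))
E
```

```text
tcp [0.5655 0.3329 0.2318] slide [  29.9 -187.6  136.7] yang 46.44 q6 [ 0.418  0.574  1.135 -0.005  1.409 -0.392] F [-0.7 -0.3 -0.1]
M [[0.024, 0.689, 0.724], [0.005, 0.724, -0.689], [-1.0, 0.02, 0.013]]
ins 392 [0.5348 0.1034 0.1544] ((0.5363867878913879, 0.10245907306671143), 0.028231386095285416)
pad 9 [0.5815 0.3241 0.0693] ((0.5645520687103271, 0.3248111605644226), 0.024151675403118134)
```

View pics/t1.png

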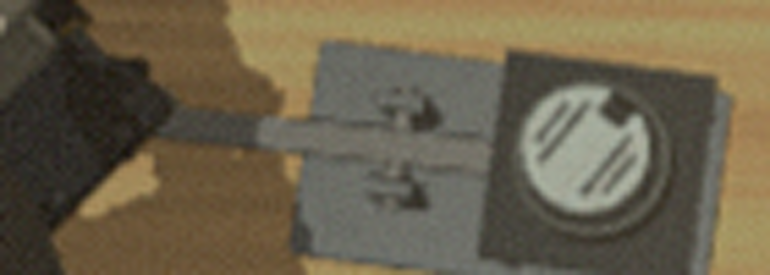

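View pics/s1.png

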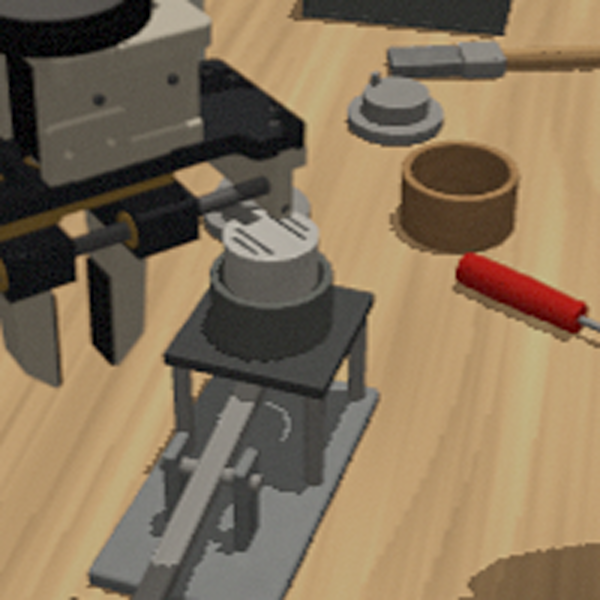

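```bash
python3 - <<'E'
from h import *
from cv2 import remap
def rect(p,c,z,half=.045,res=.00025):
    T=np.array(p["world_from_camera"]);n=int(2*half/res)
    i,j=np.mgrid[0:n,0:n]; X=c[0]+half-i*res; Y=c[1]+half-j*res
    P=np.stack([X,Y,np.full_like(X,z)],-1)-T[:3,3];C=P@T[:3,:3]
    u=C[...,0]/C[...,2]*p["fx"]+p["cx"];v=C[...,1]/C[...,2]*p["fy"]+p["cy"]
    return remap(p["pixels"],u.astype(np.float32),v.astype(np.float32),cv2.INTER_CUBIC)
t0,t1,s0,s1=[dict(np.load(f+".npz")) for f in("top0","top1","side0","side1")]
ci=(.5364,.1025);cf=(.5273,-.3184)
A=rect(t1,ci,.154);B=rect(t1,cf,.04);C=rect(s1,cf,.04);D=rect(s1,ci,.154)
for I in(A,D):cv2.circle(I,(180,180),112,(0,0,255),1)
for I in(B,C):cv2.circle(I,(180,180),int(.023/.00025),(0,0,255),1);cv2.circle(I,(180,180),3,(0,0,255),1)
B2=rect(t1,cf,.03);C2=rect(s1,cf,.03)
for I in(B2,C2):cv2.circle(I,(180,180),116,(0,0,255),1)
cv2.imwrite("pics/rect.png",cv2.resize(np.vstack([np.hstack([A,B,B2]),np.hstack([D,C,C2])]),(795,530)))
# notch angle by unwrapped darkness
for nm,p in(("top",t1),("side",s1)):
    g=cv2.cvtColor(rect(p,ci,.154),cv2.COLOR_BGR2GRAY).astype(float)
    th=np.radians(np.arange(-180,180));rr=np.arange(.018,.026,.0005)
    pr=np.array([[g[int(180-r/.00025*np.cos(t)),int(180-r/.00025*np.sin(t))] for r in rr] for t in th]).mean(1)
    w=np.clip(np.median(pr)*.75-pr,0,None);w=w*(np.abs(np.degrees(th)+40)<40);print(nm,"notch",np.degrees(np.sum(th*w)/w.sum()), np.degrees(th[w>0])[[0,-1]])
for nm,p in(("top",t0),("side0",s0),("side1",s1),("top1",t1)):
    W=cloud(p);r=np.hypot(W[...,0]-cf[0],W[...,1]-cf[1]);m=(r<.035)&(r>.014)&(W[...,2]>.036);k=W[m]
    d=k[:,:2]-cf;dm=d.mean(0);print(nm,len(k),"key",np.degrees(np.arctan2(dm[1],dm[0])),np.hypot(*dm),k[:,2].max())
    m=(r<.035)&(abs(W[...,2]-.03)<.003);k=W[m];print(k[:,:2].mean(0),cv2.minEnclosingCircle(k[:,:2].astype(np.float32)))
E
```

```text
top notch -39.03357264722385 [-56. -22.]
side notch -43.77497273298153 [-61. -28.]
top 15 key -19.298086899414567 0.010845829987850827 0.04227931951276798
[ 0.52647018 -0.31762157] ((0.5272371768951416, -0.3180874288082123), 0.02883964404463768)
side0 8 key -28.787637988222976 0.018074128371994725 0.04273897928373571
[ 0.52248989 -0.3155009 ] ((0.5224289298057556, -0.3165243864059448), 0.031212249770760536)
side1 9 key -32.30068613953585 0.019434982854569023 0.04148284008633507
[ 0.52295428 -0.31556728] ((0.5232759118080139, -0.31843504309654236), 0.030648114159703255)
top1 11 key -32.88454335349586 0.02179324028751523 0.0435369888545567
[ 0.52632257 -0.3177761 ] ((0.5271486639976501, -0.3186632990837097), 0.028905240818858147)
```

View pics/rect.png

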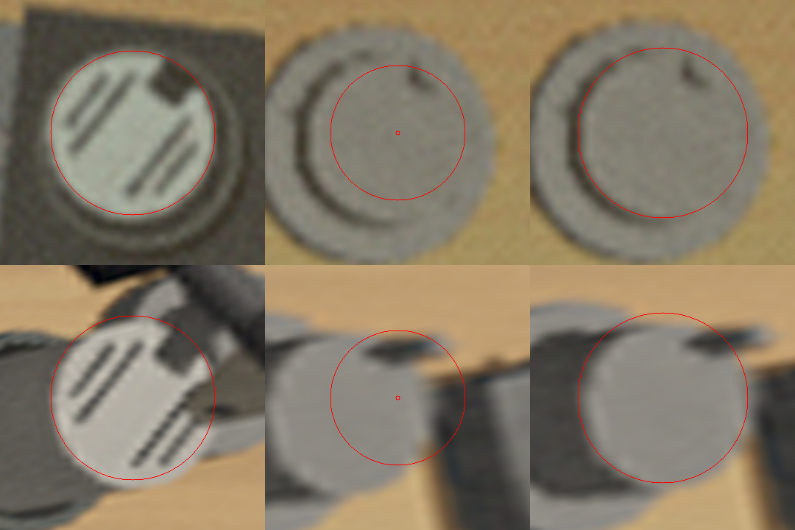

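```bash
python3 - <<'E'
from h import *
from scipy.optimize import minimize
out=[]
for f,s in(("top0",16),("side0",16)):
    p=dict(np.load(f+".npz"));T=np.array(p["world_from_camera"])
    def proj(P):
        C=(P-T[:3,3])@T[:3,:3];return np.stack([C[:,0]/C[:,2]*p["fx"]+p["cx"],C[:,1]/C[:,2]*p["fy"]+p["cy"]],-1)
    c=np.array([.5273,-.3184])
    o=proj(np.array([[*c,.035]]))[0].astype(int)-[12,12]
    for ang in(None,-27,-33,-39):
        I=cv2.resize(p["pixels"][o[1]:o[1]+24,o[0]:o[0]+24],(264,264),interpolation=cv2.INTER_CUBIC)
        if ang is not None:
            a=np.radians(ang);e=np.array([np.cos(a),np.sin(a)]);n=np.array([-e[1],e[0]])
            for z,col in((.03,(0,0,255)),(.04,(0,255,0))):
                q=[[*(c+r*e+w*n),z] for r,w in((.020,-.004),(.020,.004),(.026,.004),(.026,-.004))]
                u=((proj(np.array(q))-o+.5)*11).astype(int);cv2.polylines(I,[u],True,col,1)
            t=np.linspace(0,6.28,60);u=((proj(np.stack([c[0]+.029*np.cos(t),c[1]+.029*np.sin(t),t*0+.03],-1))-o+.5)*11).astype(int);cv2.polylines(I,[u],True,(255,0,0),1)
        out.append(I)
cv2.imwrite("pics/key.png",cv2.resize(np.vstack([np.hstack(out[:4]),np.hstack(out[4:])]),(800,400)))
E
```

```text
(no output)
```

View pics/key.png

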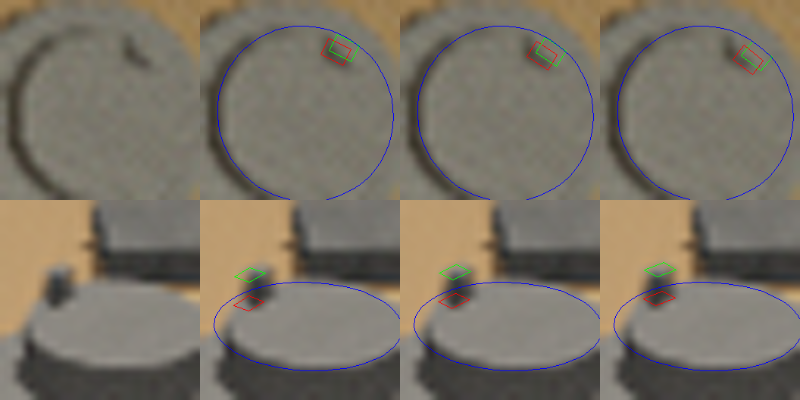

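```bash
python3 -c "
from h import *
plan((.5364,.1025,.2),51.5,8,1)"
```

```text
{"hand":1,"slide":[3.3,-23.2,17.3],"spin":-0.011},
{"hand":1,"slide":[3.3,-23.4,17.0],"spin":-0.011},
{"hand":1,"slide":[3.3,-23.6,16.7],"spin":-0.011},
{"hand":1,"slide":[3.3,-23.8,16.5],"spin":-0.011},
{"hand":1,"slide":[3.3,-24.0,16.2],"spin":-0.011},
{"hand":1,"slide":[3.3,-24.2,16.0],"spin":-0.011},
{"hand":1,"slide":[3.3,-24.3,15.7],"spin":-0.011},
{"hand":1,"slide":[3.3,-24.5,15.4],"spin":-0.011},
norm 29.139774654412687 dy 5.060331366126263
```

Request:
send_rows(motion=[{"hand": 1,"slide": [2,-23,17],"spin": -0.011},{"hand": 1,"slide": [2,-23,17],"spin": -0.011},{"hand": 1,"slide": [2,-24,17],"spin": -0.011},{"hand": 1,"slide": [2,-24,16],"spin": -0.011},{"hand": 1,"slide": [3,-24,16],"spin": -0.011},{"hand": 1,"slide": [3,-24,16],"spin": -0.011},{"hand": 1,"slide": [3,-20,13],"spin": -0.011},{"hand": 1,"slide": [0,0,0],"spin": 0}])

```text
time: 5.6
tool_pos: [0.5302, 0.1246, 0.1906]
tool_rot: [-2.137, 1.558, -2.821]
contact_force: [-0.5, 0.7, -0.3]
opening: 0.0899
```

```bash
python3 -c "
from h import *
rel((.5364,.1025,.2));print(observe()['opening'])"
```

```text
tcp [0.5302 0.1246 0.1906] slide [ -9.4 -13.3  18.6] yang 50.82 q6 [ 0.092  0.416  1.515 -0.003  1.224 -0.794] F [-0.5  0.7 -0.3]
M [[-0.013, 0.632, 0.775], [-0.004, 0.775, -0.632], [-1.0, -0.011, -0.007]]
0.08986762197890388
```

Request:
send_rows(motion=[{"hand": 1,"slide": [0,-8,11],"spin": 0},{"hand": 1,"slide": [0,-5,8],"spin": 0},{"hand": 1,"slide": [0,0,0],"spin": 0}])

```text
time: 5.9
tool_pos: [0.5361, 0.101, 0.1877]
tool_rot: [-2.236, 1.553, -2.922]
contact_force: [0.5, -0.3, 0.3]
opening: 0.0919
```

```bash
python3 -c "
from h import *
rel((.5364,.1025,.133));print(observe()['opening'])
p=vision.read_camera('side');cv2.imwrite('pics/s2.png',cv2.resize(p['pixels'][100:300,200:440],None,fx=3,fy=3,interpolation=cv2.INTER_CUBIC))"
```

```text
tcp [0.5361 0.101  0.1877] slide [54.7  2.1 -0.1] yang 50.75 q6 [ 0.048  0.423  1.512 -0.003  1.224 -0.837] F [ 0.5 -0.3  0.3]
M [[-0.018, 0.633, 0.774], [-0.004, 0.774, -0.633], [-1.0, -0.014, -0.011]]
0.09185285503816588
```

View pics/s2.png

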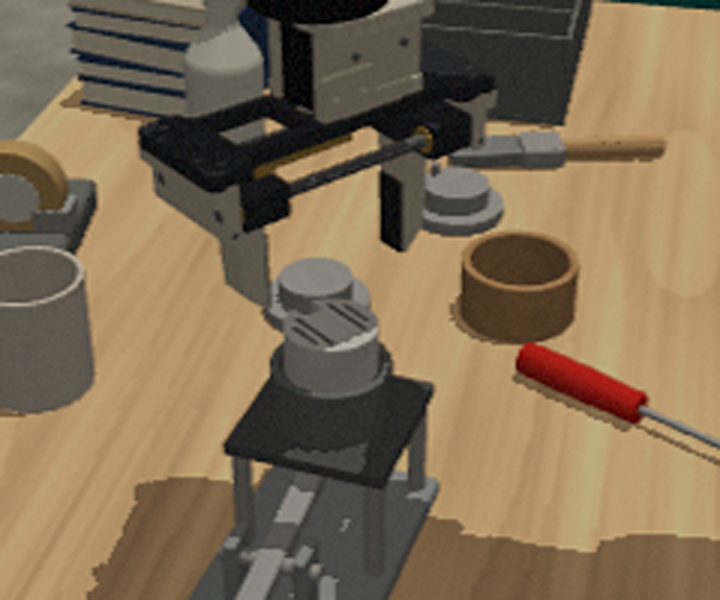

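The gripper is above the raised insert, with its fingers on either side (image about (245,290) and (400,240), insert at (330,335)).

Request:
send_rows(motion=[{"hand": 1,"slide": [20,1,0],"spin": 0},{"hand": 1,"slide": [15,1,0],"spin": 0},{"hand": 1,"slide": [9,0,0],"spin": 0},{"hand": 1,"slide": [5,0,0],"spin": 0},{"hand": 1,"slide": [0,0,0],"spin": 0}])

```text
time: 6.45
tool_pos: [0.5374, 0.1057, 0.1377]
tool_rot: [-2.288, 1.556, -2.97]
contact_force: [-0.5, 0.8, -1.2]
opening: 0.0918
```

```bash
python3 -c "
from h import *
rel((.5364,.1025,.133))"
```

```text
tcp [0.5374 0.1057 0.1377] slide [ 4.7 -3.1  1.3] yang 50.91 q6 [ 0.055  0.477  1.575 -0.002  1.105 -0.832] F [-0.5  0.8 -1.2]
M [[-0.015, 0.63, 0.776], [-0.003, 0.776, -0.631], [-1.0, -0.012, -0.01]]
```

Request:
send_rows(motion=[{"hand": 1,"slide": [3,-3,1.3],"spin": 0},{"hand": 1,"slide": [1,0,0],"spin": 0},{"hand": 0.4,"slide": [0,0,0],"spin": 0},{"hand": 0,"slide": [0,0,0],"spin": 0},{"hand": -0.2,"slide": [0,0,0],"spin": 0},{"hand": -0.2,"slide": [0,0,0],"spin": 0},{"hand": -0.2,"slide": [0,0,0],"spin": 0}], grip_force=15)

```text
time: 7.15
tool_pos: [0.5376, 0.1024, 0.1357]
tool_rot: [-2.233, 1.559, -2.915]
contact_force: [-1.3, -1.0, 1.1]
opening: 0.0564
```

```bash
python3 -c "
from h import *
rel((.5364,.1025,.133))"
```

```text
tcp [0.5376 0.1024 0.1357] slide [ 2.7 -0.6 -1. ] yang 50.93 q6 [ 0.049  0.476  1.582 -0.002  1.094 -0.838] F [-1.3 -1.   1.1]
M [[-0.011, 0.63, 0.776], [-0.003, 0.776, -0.63], [-1.0, -0.009, -0.007]]
```

Request:
send_rows(motion=[{"hand": -1,"slide": [-5,0,0],"spin": 0},{"hand": -1,"slide": [-10,0,0],"spin": 0},{"hand": -1,"slide": [-20,0,0],"spin": 0},{"hand": -1,"slide": [-25,0,0],"spin": 0},{"hand": -1,"slide": [-20,0,0],"spin": 0},{"hand": -1,"slide": [0,0,0],"spin": 0}], grip_force=25)

```text
time: 7.75
tool_pos: [0.5379, 0.1027, 0.2201]
tool_rot: [-2.28, 1.557, -2.962]
contact_force: [0.4, -0.1, -2.0]
opening: 0.0552
```

```bash
python3 -c "
from h import *
print(observe()['opening'])
p=vision.read_camera('side');cv2.imwrite('pics/s3.png',cv2.resize(p['pixels'][100:300,200:440],None,fx=3,fy=3,interpolation=cv2.INTER_CUBIC))
plan((.528,-.318,.18),59.4,12,-1)"
```

```text
0.05518724001724559
{"hand":-1,"slide":[3.3,-27.7,21.5],"spin":-0.012},
{"hand":-1,"slide":[3.3,-27.9,21.2],"spin":-0.012},
{"hand":-1,"slide":[3.3,-28.2,20.8],"spin":-0.012},
{"hand":-1,"slide":[3.3,-28.4,20.5],"spin":-0.012},
{"hand":-1,"slide":[3.3,-28.7,20.1],"spin":-0.012},
{"hand":-1,"slide":[3.3,-28.9,19.8],"spin":-0.012},
{"hand":-1,"slide":[3.3,-29.2,19.4],"spin":-0.012},
{"hand":-1,"slide":[3.3,-29.4,19.1],"spin":-0.012},
{"hand":-1,"slide":[3.3,-29.6,18.7],"spin":-0.012},
{"hand":-1,"slide":[3.3,-29.9,18.3],"spin":-0.012},
{"hand":-1,"slide":[3.3,-30.1,18.0],"spin":-0.012},
{"hand":-1,"slide":[3.3,-30.3,17.6],"spin":-0.012},
norm 35.2122743834245 dy 8.471100789899737
```

View pics/s3.png

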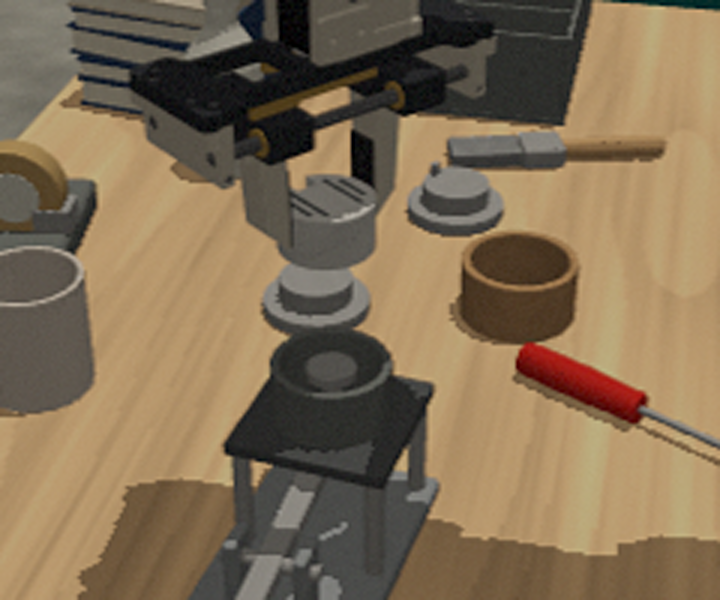

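The insert is held level between the fingers (image about (325,220)), clear of the empty collar (330,370).

Request:
send_rows(motion=[{"hand": -1,"slide": [0,-27,21],"spin": -0.012},{"hand": -1,"slide": [0,-28,21],"spin": -0.012},{"hand": -1,"slide": [0,-28,21],"spin": -0.012},{"hand": -1,"slide": [1,-28,20],"spin": -0.012},{"hand": -1,"slide": [2,-29,20],"spin": -0.012},{"hand": -1,"slide": [2,-29,20],"spin": -0.012},{"hand": -1,"slide": [2,-29,19],"spin": -0.012},{"hand": -1,"slide": [3,-29,19],"spin": -0.012}])

```text
time: 8.6
tool_pos: [0.527, -0.1796, 0.1992]
tool_rot: [-2.671, 1.542, 3.039]
contact_force: [0.5, -0.2, -2.2]
opening: 0.0553
```

```bash
python3 -c "
from h import *
plan((.528,-.318,.18),59.4,5,-1)"
```

```text
{"hand":-1,"slide":[3.8,-23.1,15.3],"spin":-0.008},
{"hand":-1,"slide":[3.8,-23.2,15.1],"spin":-0.008},
{"hand":-1,"slide":[3.8,-23.3,14.9],"spin":-0.008},
{"hand":-1,"slide":[3.8,-23.4,14.7],"spin":-0.008},
{"hand":-1,"slide":[3.8,-23.6,14.6],"spin":-0.008},
norm 27.952348997319262 dy 2.2507358004339153
```

Request:
send_rows(motion=[{"hand": -1,"slide": [2,-23,15],"spin": -0.008},{"hand": -1,"slide": [3,-23,15],"spin": -0.008},{"hand": -1,"slide": [3,-23,15],"spin": -0.008},{"hand": -1,"slide": [4,-22,14],"spin": -0.008},{"hand": -1,"slide": [4,-15,8],"spin": -0.008},{"hand": -1,"slide": [0,0,0],"spin": 0},{"hand": -1,"slide": [0,0,0],"spin": 0}])

```text
time: 9.3
tool_pos: [0.5211, -0.3122, 0.1703]
tool_rot: [-2.894, 1.526, 2.851]
contact_force: [0.4, 0.1, -1.7]
opening: 0.0548
```

```bash
python3 -c "
from h import *
rel((.528,-.318,.11))"
```

```text
tcp [ 0.5211 -0.3122  0.1703] slide [59.9 -0.7 11.5] yang 59.18 q6 [-0.657  0.564  1.325 -0.017  1.295 -1.685] F [ 0.4  0.1 -1.7]
M [[-0.043, 0.512, 0.858], [0.013, 0.859, -0.512], [-0.999, -0.011, -0.044]]
```

Request:
send_rows(motion=[{"hand": -1,"slide": [15,0,7],"spin": 0},{"hand": -1,"slide": [25,0,6],"spin": 0},{"hand": -1,"slide": [25,0,1],"spin": 0},{"hand": -1,"slide": [20,0,1],"spin": 0},{"hand": -1,"slide": [10,0,0],"spin": 0},{"hand": -1,"slide": [0,0,0],"spin": 0},{"hand": -1,"slide": [0,0,0],"spin": 0}])

```text
time: 10.0
tool_pos: [0.5323, -0.3125, 0.0672]
tool_rot: [-2.94, 1.524, 2.81]
contact_force: [-0.1, -0.1, -2.1]
opening: 0.055
```

```bash
python3 -c "
from h import *
rel((.528,-.318,.043))
p=vision.read_camera('side');cv2.imwrite('pics/s4.png',cv2.resize(p['pixels'][100:220,280:430],None,fx=5,fy=5,interpolation=cv2.INTER_CUBIC))
p=vision.read_camera('top');cv2.imwrite('pics/t4.png',cv2.resize(p['pixels'][150:250,370:500],None,fx=5,fy=5,interpolation=cv2.INTER_CUBIC))"
```

```text
tcp [ 0.5323 -0.3125  0.0672] slide [24.3 -6.7  0.2] yang 59.51 q6 [-0.647  0.687  1.405 -0.016  1.094 -1.678] F [-0.1 -0.1 -2.1]
M [[-0.044, 0.507, 0.861], [0.015, 0.862, -0.507], [-0.999, -0.009, -0.046]]
```

View pics/s4.png

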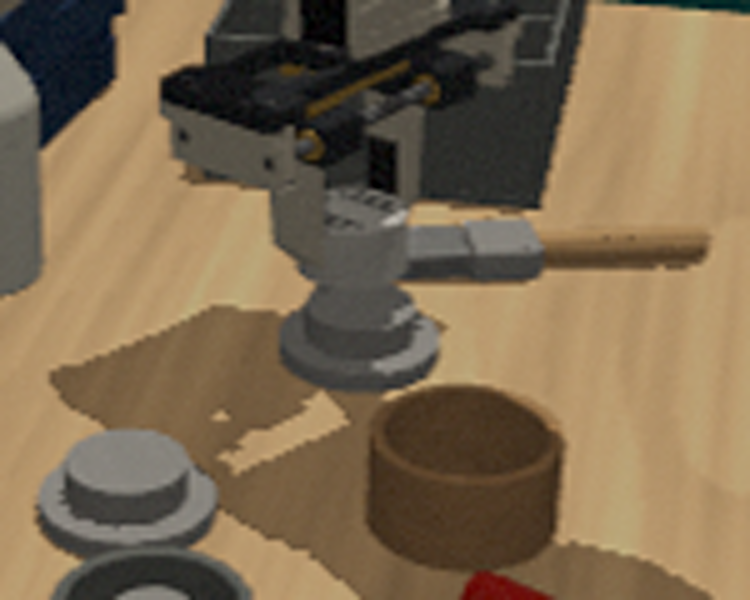

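View pics/t4.png

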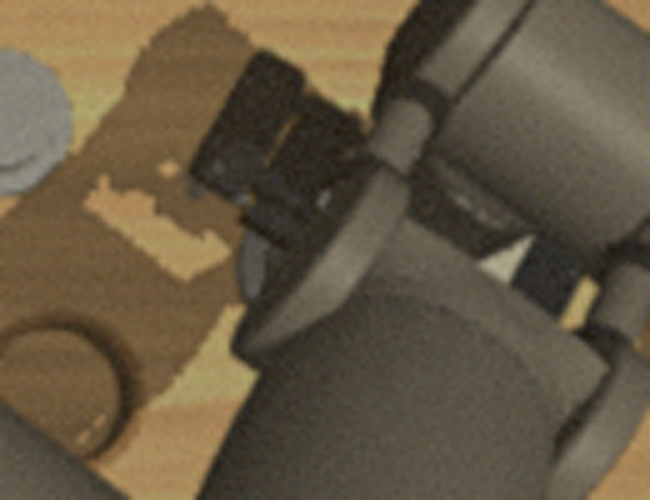

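Request:
send_rows(motion=[{"hand": -1,"slide": [3,-5.5,0],"spin": 0},{"hand": -1,"slide": [4,-1,0],"spin": 0},{"hand": -1,"slide": [0,0,0],"spin": 0},{"hand": -1,"slide": [0,0,0],"spin": 0}])

```text
time: 10.5
tool_pos: [0.5297, -0.3202, 0.0632]
tool_rot: [-2.886, 1.53, 2.865]
contact_force: [-0.9, -0.3, -0.7]
opening: 0.0551
```

```bash
python3 - <<'E'
from h import *
rel((.528,-.318,.043))
p=vision.read_camera('side');T=np.array(p["world_from_camera"]);o=np.array([320,120]);I=cv2.resize(p['pixels'][120:185,320:385],None,fx=9,fy=9,interpolation=cv2.INTER_CUBIC)
def proj(P):
    C=(P-T[:3,3])@T[:3,:3];return np.stack([C[:,0]/C[:,2]*p["fx"]+p["cx"],C[:,1]/C[:,2]*p["fy"]+p["cy"]],-1)
t=np.linspace(0,6.28,80);tc=pose()[0]
J=I.copy()
for (x,y,z,r,col) in((.5273,-.3184,.03,.029,(255,0,0)),(.5273,-.3184,.012,.042,(255,0,0)),(tc[0]-.0012,tc[1],tc[2]+.0183,.028,(0,0,255)),(tc[0]-.0012,tc[1],tc[2]-.0117,.028,(0,0,255))):
    u=((proj(np.stack([x+r*np.cos(t),y+r*np.sin(t),t*0+z],-1))-o+.5)*9).astype(int);cv2.polylines(J,[u],True,col,1)
cv2.imwrite("pics/s5.png",cv2.resize(np.hstack([I,J]),(800,400)))
E
```

```text
tcp [ 0.5297 -0.3202  0.0632] slide [20.3  1.2 -1.8] yang 59.47 q6 [-0.66   0.691  1.409 -0.017  1.079 -1.689] F [-0.9 -0.3 -0.7]
M [[-0.039, 0.508, 0.86], [0.011, 0.861, -0.508], [-0.999, -0.01, -0.039]]
```

View pics/s5.png

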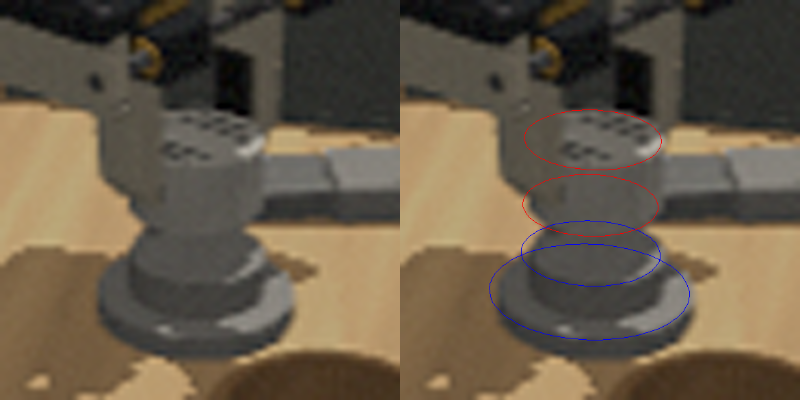

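Request:
send_rows(motion=[{"hand": -1,"slide": [5,1,-1.3],"spin": 0},{"hand": -1,"slide": [5,0,0],"spin": 0},{"hand": -1,"slide": [4,0,0],"spin": 0},{"hand": -1,"slide": [0,0,0],"spin": 0}])

```text
time: 10.95
tool_pos: [0.5283, -0.3181, 0.048]
tool_rot: [-2.889, 1.53, 2.861]
contact_force: [0.1, 0.2, -1.0]
opening: 0.0551
```

```bash
python3 -c "
from h import *
rel((.528,-.318,.042))"
```

```text
tcp [ 0.5283 -0.3181  0.048 ] slide [ 6.  -0.  -0.1] yang 59.47 q6 [-0.658  0.706  1.428 -0.017  1.045 -1.687] F [ 0.1  0.2 -1. ]
M [[-0.039, 0.508, 0.861], [0.011, 0.861, -0.508], [-0.999, -0.01, -0.04]]
```

Request:
send_rows(motion=[{"hand": -1,"slide": [3,0,0],"spin": 0},{"hand": -1,"slide": [2,0,0],"spin": 0},{"hand": -1,"slide": [1.5,0,0],"spin": 0}])

```text
time: 11.25
tool_pos: [0.5279, -0.3179, 0.0416]
tool_rot: [-2.892, 1.529, 2.859]
contact_force: [-5.5, 3.0, 12.6]
opening: 0.0554
```

```bash
python3 -c "
from h import *
rel((.528,-.318,.042))"
```

```text
tcp [ 0.5279 -0.3179  0.0416] slide [-0.4 -0.1  0.1] yang 59.49 q6 [-0.658  0.714  1.434 -0.018  1.032 -1.687] F [-5.5  3.  12.6]
M [[-0.04, 0.508, 0.861], [0.012, 0.861, -0.508], [-0.999, -0.01, -0.04]]
```

Request:
send_rows(motion=[{"hand": 0.3,"slide": [0,0,0],"spin": 0},{"hand": 0.5,"slide": [0,0,0],"spin": 0},{"hand": 1,"slide": [0,0,0],"spin": 0},{"hand": 1,"slide": [0,0,0],"spin": 0}], grip_force=10)

```text
time: 11.65
tool_pos: [0.5286, -0.3185, 0.0425]
tool_rot: [-2.867, 1.532, 2.883]
contact_force: [0.6, 0.1, 0.4]
opening: 0.0791
```

```bash
python3 -c "
from h import *
rel((.528,-.318,.2));print(observe()['opening'])
p=vision.read_camera('side');cv2.imwrite('pics/s6.png',cv2.resize(p['pixels'][120:185,320:385],None,fx=9,fy=9,interpolation=cv2.INTER_CUBIC))"
```

```text
tcp [ 0.5286 -0.3185  0.0425] slide [-157.3   -1.6   -6.7] yang 59.48 q6 [-0.658  0.713  1.433 -0.018  1.032 -1.687] F [0.6 0.1 0.4]
M [[-0.038, 0.508, 0.861], [0.01, 0.861, -0.508], [-0.999, -0.011, -0.038]]
0.0790865820454863
```

View pics/s6.png

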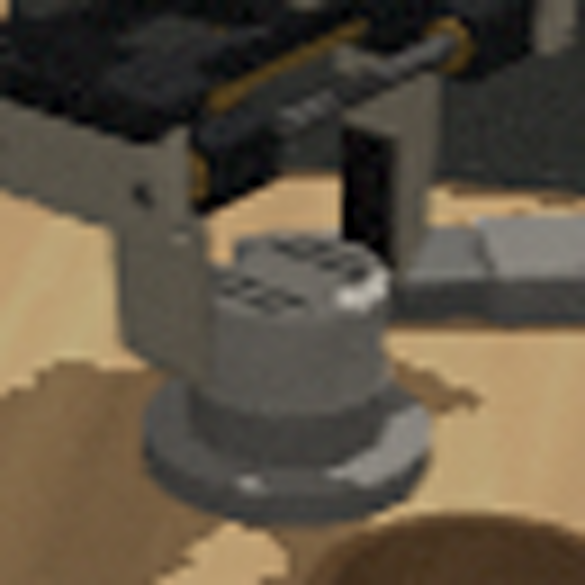

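The insert sits on the foot and the fingers are open on both sides. Next I retreat straight up, then move the arm out of the top view.

Request:
send_rows(motion=[{"hand": 1,"slide": [-5,0,0],"spin": 0},{"hand": 1,"slide": [-12,0,0],"spin": 0},{"hand": 1,"slide": [-25,0,0],"spin": 0},{"hand": 1,"slide": [-45,0,0],"spin": 0},{"hand": 1,"slide": [-45,0,0],"spin": 0},{"hand": 1,"slide": [-20,20,-15],"spin": 0},{"hand": 1,"slide": [0,40,-20],"spin": 0},{"hand": 1,"slide": [0,40,-20],"spin": 0}])

```text
time: 12.5
tool_pos: [0.5383, -0.2089, 0.2075]
tool_rot: [-2.805, 1.538, 2.937]
contact_force: [0.3, -0.1, -0.6]
opening: 0.0917
```

Request:
send_rows(motion=[{"hand": 1,"slide": [0,40,-20],"spin": 0},{"hand": 1,"slide": [0,40,-20],"spin": 0},{"hand": 1,"slide": [0,40,-20],"spin": 0},{"hand": 1,"slide": [0,40,-20],"spin": 0},{"hand": 1,"slide": [0,40,-20],"spin": 0},{"hand": 1,"slide": [0,0,0],"spin": 0}])

```text
time: 13.1
tool_pos: [0.5561, 0.0271, 0.2174]
tool_rot: [-2.866, 1.549, 2.879]
contact_force: [0.9, -0.8, -0.1]
opening: 0.0918
```

```bash
python3 - <<'E'
from h import *
rel((.528,-.318,.2))
p=vision.read_camera('top');q=vision.read_camera('side')
a=cv2.resize(p['pixels'][165:240,350:470],(640,400),interpolation=cv2.INTER_CUBIC);cv2.imwrite("pics/t7.png",a)
cv2.imwrite("pics/s7.png",cv2.resize(q['pixels'][130:230,280:420],None,fx=5,fy=5,interpolation=cv2.INTER_CUBIC))
W=cloud(p)
for n,c,z0,z1,r in(("ins",(.527,-.318),.054,.07,.045),("flange",(.527,-.318),.008,.018,.05),("plain",(.6076,-.143),.026,.034,.05),("tape",(.455,-.173),.04,.055,.06)):
    m=(np.hypot(W[...,0]-c[0],W[...,1]-c[1])<r)&(W[...,2]>z0)&(W[...,2]<z1);k=W[m]
    print(n,len(k),k.mean(0).round(4),np.median(k[:,2]).round(4),cv2.minEnclosingCircle(k[:,:2].astype(np.float32)))
    if n=="ins":
        A=np.c_[k[:,:2]-k[:,:2].mean(0),np.ones(len(k))];print("tilt deg",np.degrees(np.linalg.lstsq(A,k[:,2],rcond=None)[0][:2]))
E
```

```text
tcp [0.5561 0.0271 0.2174] slide [  16.  -310.7  153. ] yang 59.19 q6 [-0.091  0.42   1.432  0.004  1.312 -1.125] F [ 0.9 -0.8 -0.1]
M [[-0.021, 0.512, 0.859], [0.006, 0.859, -0.512], [-1.0, -0.006, -0.021]]
ins 335 [ 0.5261 -0.3149  0.0607] 0.0607 ((0.5285511016845703, -0.3161596953868866), 0.02901572175323963)
tilt deg [-0.94850812 -0.43335847]
flange 295 [ 0.5225 -0.309   0.013 ] 0.013 ((0.5270164012908936, -0.31813597679138184), 0.04215266555547714)
plain 310 [ 0.6073 -0.143   0.0305] 0.0306 ((0.6076928377151489, -0.14318270981311798), 0.02901514060795307)
tape 270 [ 0.4548 -0.1722  0.0476] 0.0477 ((0.4551509916782379, -0.17259752750396729), 0.045263562351465225)
```

View pics/t7.png

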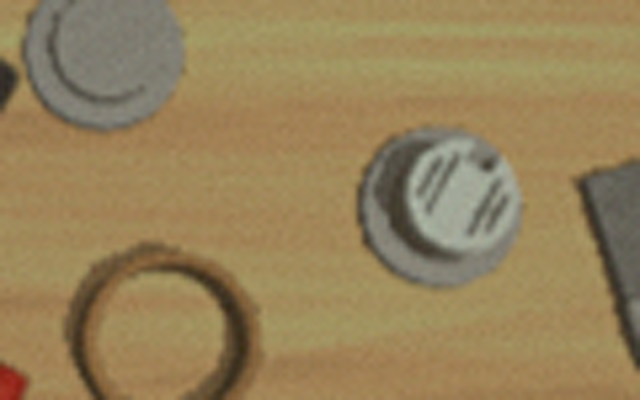

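View pics/s7.png

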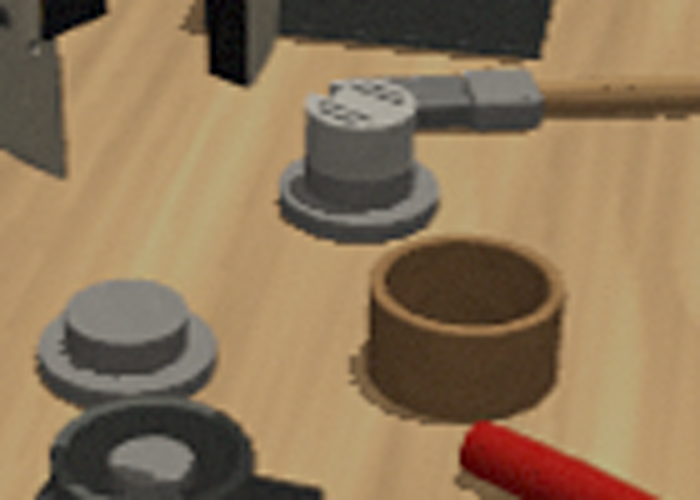

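```bash
python3 -c "
from cell import job
print(job.hand_in())"
```

```text
the job is handed in; nothing more can be done
None
```

The strainer insert is released on the keyed foot with its notch over the key. I handed the job in at about 13 s of the 48 s allowed; the hand-in reports no verdict.

I pressed the lever pad to its stop, gripped the raised insert square to its notch, and turned it about 8.5° to match the key. I then lowered it until it touched the foot, opened the fingers and backed the arm away.

Last checks from the top camera after release:
- **Height:** the insert's top is at 60.7 mm, against 60 mm if fully seated.
- **Tilt:** about 1°.
- **Centring:** 1.5 to 2.5 mm off the foot's axis, against the 7 mm limit.
- **Notch:** the insert dropped over the 10 mm key without pushing on it, and the final picture shows the notch on the key's side. I did not measure the final angle again. My estimates were −30° for the key and −38.5° for the notch before turning, each good to a few degrees.
- **Plain foot and tape roll:** both are where they started, within about 1 mm.

Three things were less clean:
- The side camera's picture sat about 2 mm off the top camera's positions, so I relied on the top camera.
- The wrist force read 46 N when the lever met its stop. The shut fingers were pressing then, not the gripper's body.
- The tool drifted to a tilt of up to about 2.7° during the moves.

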